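Hang the amber shield on the gel viewer and hold its dead-man plunger half-way

ROBOT

A 6-joint arm with a two-finger parallel gripper is mounted at the origin on the work surface. World frame = base frame: x ahead of the robot, y to its left, z up, the work surface at z = 0. Lengths are in m, angles in rad, forces in N, time in s.
With the tool pointing down it reaches from about 0.275 to 0.875 m from the base axis. Payload 12.5 kg.
Tool frame: the origin (TCP) lies at the very end of the fingers, on their centre line; the grasp point (between the pads) lies 19 mm behind it; z points along the fingers, y is the line along which they close (so a half turn about z gives the same grasp; the last joint's range is limited). The gripper opens to 85 mm and grips with 20 to 120 N. Pads are 22 mm wide; open, the fingers measure 114 mm over their backs; the gripper's body (76 mm by 85 mm) begins 54 mm behind the grasp point. The pads swing forward as they close: fully open they stand 13 mm farther back than shut.
Start: joints at [1.032, 0.351, 1.652, -0, 1.139, -0.085], TCP at [0.241, 0.494, 0.231] pointing down, gripper open.
Joint ranges: [-2.75, 2.75], [-0.79, 2.1], [0.01, 2.65], [-1.57, 4.71], [0.07, 3.14], [-2.87, 2.87]. Speed limits (rad/s): [2.22, 2.22, 2.79, 3.14, 3.14, 3.14].

INTERFACE

Orientations are given as a 3x3 rotation matrix whose columns are the frame's x, y, z axes.
In Python, from bench import manip gives the robot as it stands. Calls block until the motion is done:
- manip.move_ptp(position, orientation): joint-space move of the TCP to a pose.
- manip.move_l(position, attitude=None, max_speed=0.15): straight line of the TCP; attitude=None keeps the orientation; max_speed is the mean speed in m/s.
- manip.move_j(angles): joint-space move.
- manip.set_gripper(opening, effort=None): opening from 0.0 (shut) to 1.0 (fully open); effort is the grip in N (None keeps the last); returns when the fingers have stopped.
- manip.dwell(seconds).
- manip.inverse_kinematics(position, orientation): joint angles nearest the present ones, or None.
- manip.grab_frame(name): name is "scene" or "top" or "wrist"; returns (picture, depth): 384x512x3 uint8, red, green, blue; 384x512 float32, m along the optical axis (not along the pixel's ray), 0 where there is no reading.
- manip.get_calibration(name): a dict with "camera_matrix" (3x3 intrinsics, pixels), "k1" (the pictures are not rectified: a ray, as slopes to the right and down, at radius r is drawn at 1 + k1 r^2 times it, then the intrinsics apply), "R" (3x3) and "t" (3): a world point X has camera coordinates R X + t. Camera axes: x right, y down, z forward; pixel columns grow to the right and rows downward; lengths in m; the calibration is good to about 2 mm. A picture is of the moment at which its call begins: read the wrist's pose just before it. get_calibration takes no time and is no camera call; for the wrist camera it gives the pose at the moment of the call.
A pose or a line that the arm cannot do raises manip.Unreachable and nothing moves.
- manip.sign_off(): hands the job in; it is judged then, once.
Trained networks look in the newest picture that a camera, given by its name, has taken for a name from the list of things; names that differ only in an ending like _2 or _b are one class to them, and where a whole thing is asked for, a point or a joint stands for the part that bears it (a point fixed in the world has none). Each returns a list of dicts, best first, with "confidence" (0 to 1); they miss things now and then, are a little off and sometimes report something else, mostly with a low value. They report only what shows in the picture. A call takes as long as a camera call. They do not tell look-alikes from the thing itself.
- manip.look_for(camera, name): "at" ([x, y, z] in m, in world coordinates, good to about 4 mm: the middle of the surface that is visible of it).
Readings, each from a call of its own:
- manip.current_time(): time.
- manip.current_qpos(): joint angles.
- manip.current_joint_vel(): joint speeds.
- manip.current_joint_torque(): joint torques, N m.
- manip.current_ee_pos(): TCP position.
- manip.current_tcp_rot(): TCP orientation.
- manip.current_force(): force on the tool from outside, world axes, zero at the start.
- manip.current_ft_torque(): the same for the moment, N m.
- manip.current_grip_width(): opening from 0.0 (shut) to 1.0 (fully open).
- manip.current_grip_force(): force on a finger pad.
Only numpy, scipy, OpenCV 4.12 (cv2) and the standard library are available. Lean on these libraries where they do the work, as an engineer would, in place of code of your own. Each camera call takes 0.05 s, during which the arm holds its last target. There are 200 camera calls.

TASK

Take the amber shield off its parking stand and hang it on the rail of the blue-light gel viewer (either way round), let go of it, and only then press the green dead-man plunger on the grey box half-way down (12 mm of its 24 mm travel) and keep it there for at least three seconds without ever pushing it to the bottom. The program finishes while still holding the plunger half-way down, not letting it up. Keep the shield upright on the way and leave the other things on the bench where they are.

Things in the scene. Friction and masses are not known exactly. Their poses are not given: they have to be found in the camera images.
- shield_tab (a point): centre of the orange grip tab on top of the amber shield (about 200 g): an upright block 12 mm thick (x), 34 mm long (y), top 20 mm above this point; the white folded roof, 120 mm long, begins some 20 mm below it. Axes: x across the shield, y along the bar it hangs on, z up. Grip from above across the 12 mm
- shield_seat (a point): point of the shield that lies on the bar axis when it hangs properly: 38 mm straight below shield_tab, same axes. The roof over it is an inverted V (45 degrees) that centres on a 14 mm bar; mouth 34 mm wide. A 120 mm wide amber panel hangs to 105 mm below this point on the -x side (20 mm off the middle), a steel lip to 40 mm below on the +x side. It balances level
- shield: the whole shield; origin and axes as shield_seat
- stand: fixed parking stand where the shield hangs at the start: bar of 14 mm diameter along its y axis, 145 mm above the bench, between white posts 180 mm apart; origin on the bench under the bar's middle. It may stand on the left or the right
- rail_mid (a point): middle of the viewer's steel rail, on the axis of the bar: 14 mm diameter, 145 mm above the bench, between posts 200 mm apart. Axes: y along the rail, x horizontally towards the viewer's box, z up. Hang the shield here, near the middle
- viewer: fixed white and blue gel viewer with a blue glowing top and the rail on its robot side; origin on the bench under rail_mid. Its box, 210 x 230 mm and 61 mm high, begins 50 mm behind the rail (+x)
- runbox: fixed grey hold-to-run box 100 x 120 x 50 mm with the green plunger in the middle of its top; origin on the bench under its middle. It stands on the side where the parking stand is not
- plunger_top (a point): middle of the flat top of the green plunger, a disc 44 mm across; at rest about 97 mm above the bench; it moves straight down when pressed
- deadman (a joint): travel of the plunger in m: 0 up, 0.024 at the bottom, spring-loaded back up. It begins to move at about 2 N and needs 0.3 N more per mm: about 5.6 N half-way, 9 N at the bottom
- tube_rack: pink tube rack, a flat block 85 x 125 x 30 mm, loose on the bench in front of the viewer; leave it alone; origin at the centre of its underside
- reagent: amber reagent bottle, 60 mm across, 120 mm tall; leave it alone; origin at the centre of its underside
- tip_box: blue pipette-tip box with clear lid, 84 x 124 x 65 mm; leave it alone; origin at the centre of its underside
- beaker: small glass beaker, 70 mm across, 90 mm tall; leave it alone; origin at the centre of its underside
- gel_tray: clear shallow tray 90 x 110 x 20 mm lying on the viewer's glass (the glass is 61 mm above the bench); leave it alone; origin at the centre of its underside
- timer: white bench timer, 60 x 75 x 22 mm; leave it alone; origin at the centre of its underside
Not all that is in view belongs to the job. What is shaped like the runbox but pink or purple is not meant.

How it is judged:
By the outcome, as a careful person would: the job done as asked, in the order asked, and still so for the second after the job is handed in, while the arm keeps its last pose, push and grip.
It also fails if it takes over 61 s, if anything falls off the work surface, if the arm or the gripper's body presses on something with over 40 N, if the wrist force passes 120 N, or if a joint passes its speed limit or range.

## Working session

There is one attempt and no reset: what is moved stays moved. The work goes in short steps, each a Python script; the robot and the scene stay as the last script left them, time stands still between calls to the robot, and variables do not carry over. Pictures are saved under pics/ and viewed, at most 10 in all, crops included, and the job is handed in when it is done.

```bash
mkdir -p pics; ls
python3 - <<'E'
from bench import manip as m
import cv2
for c in ("scene","top"):
    p,d=m.grab_frame(c); cv2.imwrite(f"pics/{c}0.png",p[:,:,::-1])
    for n in ("shield_tab","shield","stand","rail_mid","viewer","runbox","plunger_top","tube_rack","reagent","tip_box","beaker","timer"):
        try: print(c,n,[( [round(float(v),3) for v in r["at"]],round(r["confidence"],2)) for r in m.look_for(c,n)[:3]])
        except Exception as e: print(c,n,e)
print(m.current_time())
E
```

```text
pics
scene shield_tab [([0.554, -0.274, 0.143], 0.73)]
scene shield []
scene stand [([0.558, -0.28, 0.013], 0.69)]
scene rail_mid [([0.692, 0.034, 0.062], 0.86)]
scene viewer [([0.69, 0.034, 0.059], 0.94)]
scene runbox [([0.351, -0.12, 0.049], 0.87), ([0.403, 0.487, 0.049], 0.82), ([0.56, 0.336, 0.048], 0.71)]
scene plunger_top [([0.339, -0.132, 0.095], 0.62), ([0.388, 0.49, 0.098], 0.55)]
scene tube_rack [([0.376, 0.071, 0.032], 0.97)]
scene reagent [([0.755, 0.318, 0.077], 0.64), ([0.376, 0.068, 0.029], 0.5)]
scene tip_box [([0.73, -0.249, 0.068], 0.9), ([0.756, 0.319, 0.078], 0.46)]
scene beaker [([0.32, 0.34, 0.062], 0.84), ([0.559, -0.284, 0.014], 0.62)]
scene timer [([0.549, -0.27, 0.14], 0.52), ([0.266, -0.279, 0.025], 0.51), ([0.375, 0.067, 0.032], 0.29)]
top shield_tab [([0.539, -0.272, 0.144], 0.9)]
top shield [([0.54, -0.271, 0.15], 0.79)]
top stand [([0.546, -0.261, 0.011], 0.55)]
top rail_mid [([0.622, 0.021, 0.057], 0.8)]
top viewer [([0.618, 0.02, 0.057], 0.75)]
top runbox [([0.384, 0.477, 0.052], 0.66), ([0.332, -0.127, 0.05], 0.59), ([0.538, 0.321, 0.049], 0.57)]
top plunger_top [([0.383, 0.49, 0.098], 0.71), ([0.332, -0.13, 0.094], 0.53), ([0.545, 0.318, 0.098], 0.45)]
top tube_rack [([0.369, 0.052, 0.032], 0.83)]
top reagent [([0.738, 0.31, 0.085], 0.67)]
top tip_box [([0.714, -0.261, 0.068], 0.7)]
top beaker [([0.293, 0.348, 0.035], 0.87), ([0.539, 0.323, 0.052], 0.44)]
top timer [([0.257, -0.28, 0.022], 0.72)]
1.3
```

View pics/scene0.png

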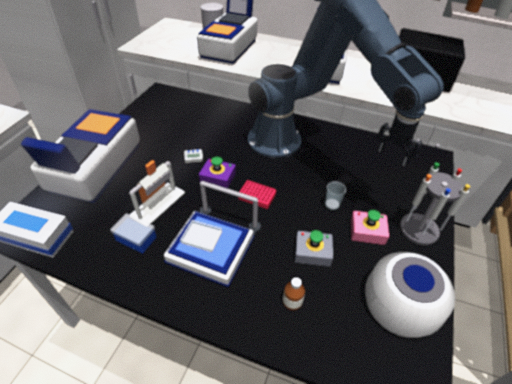

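View pics/top0.png

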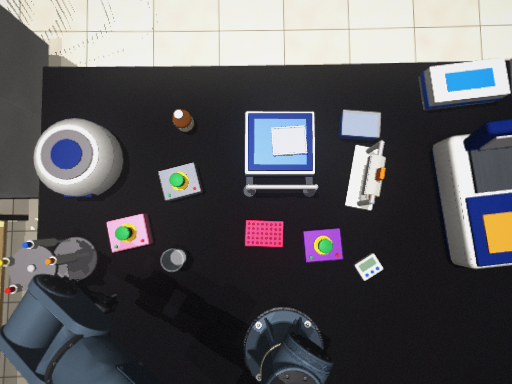

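Boxes: grey at top-view (179,181), pink (127,232), purple (323,245). The grey one is on the left, opposite the stand, so it is the runbox. Parking stand is at (365,178), its orange tab at (380,173); the rail is at (281,187).

```bash
cat > h.py <<'E'
from bench import manip as m
import numpy as np, cv2
def cloud(c,name=None):
    cal=m.get_calibration(c) if c=="wrist" else None
    p,d=m.grab_frame(c); cal=cal or m.get_calibration(c)
    if name: cv2.imwrite(f"pics/{name}.png",cv2.resize(p[:,:,::-1],None,fx=1.5,fy=1.5))
    K=np.array(cal["camera_matrix"]); h,w=d.shape
    uv=np.stack(np.meshgrid(np.arange(w),np.arange(h)),-1).reshape(-1,1,2).astype(float)
    q=cv2.undistortPoints(uv,K,np.array([cal["k1"],0,0,0.])).reshape(h,w,2)
    X=np.dstack([q*d[...,None],d])
    W=(X-np.array(cal["t"]))@np.array(cal["R"])
    W[d<=0]=np.nan
    return p,W
def hsv(p): return cv2.cvtColor(p,cv2.COLOR_RGB2HSV)
def sel(p,W,lo,hi,box):
    H=hsv(p); k=np.all((H>=lo)&(H<=hi),-1)
    for i in range(3): k&=(W[...,i]>box[i][0])&(W[...,i]<box[i][1])
    return W[k]
def line(P):
    c=P.mean(0); d=np.linalg.svd(P[:,:2]-c[:2],full_matrices=False)[2][0]
    d=d*np.sign(d[np.argmax(abs(d))]); t=(P[:,:2]-c[:2])@d
    mid=c[:2]+d*(t.min()+t.max())/2
    return len(P),mid.round(4),P[:,2].min().round(3),np.median(P[:,2]).round(4),P[:,2].max().round(3),"yaw of line deg",np.degrees(np.arctan2(d[1],d[0])).round(1),"len",np.ptp(t).round(3)
def down(yaw): # tool y axis at world angle yaw
    c,s=np.cos(yaw),np.sin(yaw); y=np.array([c,s,0]); z=np.array([0,0,-1.])
    return np.column_stack([np.cross(y,z),y,z])
A=[0,0,0];B=[180,255,255]
E
python3 - <<'E'
from h import *
for c in ("top","scene"):
    p,W=cloud(c)
    print(c)
    print("tab",line(sel(p,W,[4,160,120],[18,255,255],[(.4,.65),(-.36,-.18),(.165,.23)])))
    print("roof",line(sel(p,W,A,B,[(.4,.7),(-.36,-.18),(.135,.165)])))
    print("standbase",line(sel(p,W,A,B,[(.4,.7),(-.4,-.16),(.004,.03)])))
    print("rail",line(sel(p,W,A,B,[(.42,.65),(-.12,.17),(.13,.2)])))
    print("glow",line(sel(p,W,A,B,[(.45,.85),(-.14,.19),(.05,.1)])))
    print("green",line(sel(p,W,[45,100,50],[85,255,255],[(.45,.65),(.25,.4),(.08,.12)])))
    print("box",line(sel(p,W,A,B,[(.45,.65),(.22,.42),(.04,.06)])))
m.move_ptp([.50,-.25,.40],down(0)); p,W=cloud("wrist","w1"); print(m.current_time())
E
```

```text
top
tab (38, array([ 0.5405, -0.2787]), np.float64(0.169), np.float64(0.2021), np.float64(0.206), 'yaw of line deg', np.float64(-15.1), 'len', np.float64(0.034))
roof (615, array([ 0.5519, -0.2769]), np.float64(0.135), np.float64(0.1495), np.float64(0.165), 'yaw of line deg', np.float64(-12.2), 'len', np.float64(0.194))
standbase (1326, array([ 0.5444, -0.266 ]), np.float64(0.004), np.float64(0.0094), np.float64(0.03), 'yaw of line deg', np.float64(-4.5), 'len', np.float64(0.3))
rail (360, array([0.5113, 0.0013]), np.float64(0.137), np.float64(0.1503), np.float64(0.157), 'yaw of line deg', np.float64(89.0), 'len', np.float64(0.211))
glow (3974, array([ 0.6621, -0.0028]), np.float64(0.05), np.float64(0.061), np.float64(0.1), 'yaw of line deg', np.float64(84.2), 'len', np.float64(0.238))
green (156, array([0.543 , 0.3243]), np.float64(0.09), np.float64(0.096), np.float64(0.102), 'yaw of line deg', np.float64(22.4), 'len', np.float64(0.042))
box (983, array([0.541 , 0.3235]), np.float64(0.04), np.float64(0.0497), np.float64(0.058), 'yaw of line deg', np.float64(106.6), 'len', np.float64
[... 426 characters left out ...]
0.03), 'yaw of line deg', np.float64(-5.2), 'len', np.float64(0.286))
rail (266, array([0.5165, 0.0011]), np.float64(0.13), np.float64(0.1477), np.float64(0.154), 'yaw of line deg', np.float64(89.1), 'len', np.float64(0.213))
glow (3185, array([0.6739, 0.0051]), np.float64(0.05), np.float64(0.0605), np.float64(0.1), 'yaw of line deg', np.float64(104.1), 'len', np.float64(0.276))
green (122, array([0.5448, 0.325 ]), np.float64(0.086), np.float64(0.0947), np.float64(0.099), 'yaw of line deg', np.float64(-0.5), 'len', np.float64(0.044))
box (768, array([0.5543, 0.326 ]), np.float64(0.04), np.float64(0.049), np.float64(0.059), 'yaw of line deg', np.float64(99.1), 'len', np.float64(0.125))
4.2833
```

View pics/w1.png

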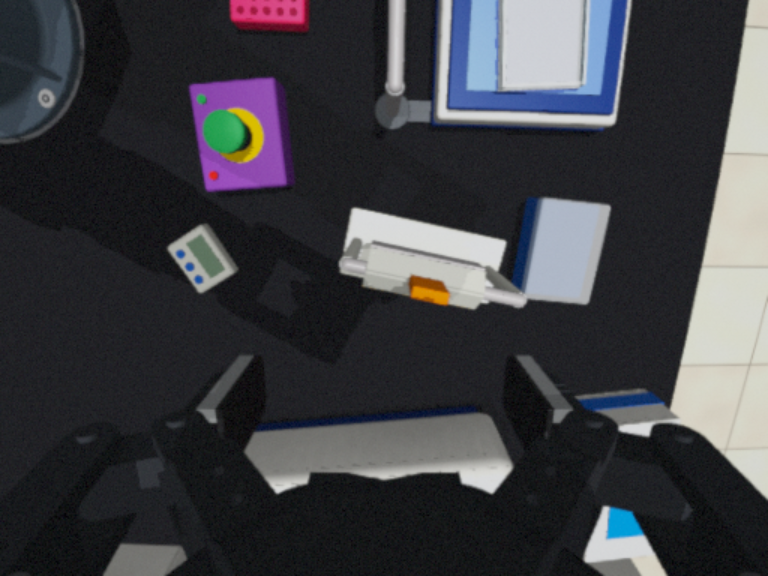

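The wrist view shows the shield on its stand around (425,275), orange tab at (430,290), with nothing beside it where the fingers will go. The purple box at (240,135) is the decoy.

Run:
```python
from h import *
p,W=cloud("wrist")
T=sel(p,W,[4,160,120],[20,255,255],[(.4,.65),(-.36,-.18),(.165,.23)]); print("tab",line(T)); print("tabtop",line(T[T[:,2]>.197]))
print("roof",line(sel(p,W,A,[180,80,255],[(.47,.7),(-.36,-.18),(.14,.162)])))
R=sel(p,W,A,B,[(.42,.56),(-.085,.17),(.13,.2)]); print("rail",line(R),R[:,:2].min(0),R[:,:2].max(0))
# amber panel side
P=sel(p,W,A,B,[(.4,.7),(-.38,-.16),(.03,.12)]); print("low",line(P) if len(P) else None)
for a in (77,-103):
  q=m.inverse_kinematics([.541,-.278,.3],down(np.radians(a))); print(a,None if q is None else np.round(q,2))
for a in (-1,179):
  for x in (.514,):
    q=m.inverse_kinematics([x,.001,.3],down(np.radians(a))); print(a,None if q is None else np.round(q,2))
```

```text
tab (349, array([ 0.5401, -0.2769]), np.float64(0.165), np.float64(0.2026), np.float64(0.206), 'yaw of line deg', np.float64(-12.8), 'len', np.float64(0.034))
tabtop (235, array([ 0.5398, -0.2784]), np.float64(0.197), np.float64(0.2033), np.float64(0.206), 'yaw of line deg', np.float64(-12.6), 'len', np.float64(0.034))
roof (1998, array([ 0.5578, -0.2793]), np.float64(0.14), np.float64(0.1509), np.float64(0.161), 'yaw of line deg', np.float64(-12.3), 'len', np.float64(0.181))
rail (487, array([ 0.5095, -0.0576]), np.float64(0.146), np.float64(0.1516), np.float64(0.155), 'yaw of line deg', np.float64(88.2), 'len', np.float64(0.055)) [ 0.50238393 -0.08492271] [ 0.51685507 -0.03022783]
low (1467, array([ 0.5786, -0.2657]), np.float64(0.03), np.float64(0.0652), np.float64(0.12), 'yaw of line deg', np.float64(-0.2), 'len', np.float64(0.243))
77 [-0.55  0.4   1.41 -0.    1.33 -1.9 ]
-103 [-0.55  0.4   1.41 -0.    1.33  1.25]
-1 [-0.09  0.22  1.65 -0.    1.27 -0.07]
179 None
```

Run:
```python
from h import *
R=down(np.radians(77.5))
m.move_ptp([.540,-.278,.27],R)
m.set_gripper(.7,60)
m.move_l([.540,-.278,.173],max_speed=.1)
m.set_gripper(0.0,60)
print(m.current_grip_width(),m.current_grip_force(),m.current_force())
m.move_l([.540,-.278,.32],max_speed=.1)
print(m.current_force(),m.current_grip_width(),m.current_time())
p,W=cloud("top"); cv2.imwrite("pics/t2.png",cv2.resize(p[110:270,200:420,::-1],None,fx=3,fy=3))
T=sel(p,W,A,[180,80,255],[(.4,.7),(-.4,-.15),(.25,.33)]);
p,W=cloud("scene"); cv2.imwrite("pics/s2.png",cv2.resize(p[80:300,100:390,::-1],None,fx=2.6,fy=2.6))
```

```text
0.12904139473702003 58.74404847621918 [-0.70786843 -4.0093628   3.99609849]
[-0.17280444  0.48373161 -2.55295787] 0.13162903811885746 9.175
```

View pics/s2.png

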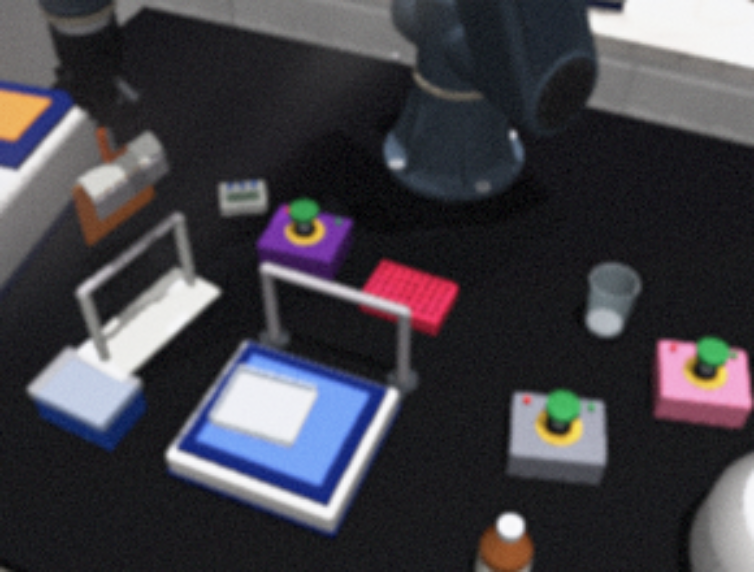

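The scene view shows the shield level in the gripper at (125,185), with the lip facing the viewer and the panel behind it. The grey box with the green plunger at (560,430) is confirmed as the runbox; pink (705,395) and purple (305,235) are decoys.

Run:
```python
from h import *
m.move_l([.512,.001,.32],down(np.radians(-1)),max_speed=.12)
m.move_l([.512,.001,.215],max_speed=.1)
print(m.current_force(),m.current_time())
p,W=cloud("scene"); cv2.imwrite("pics/s3.png",cv2.resize(p[150:300,150:310,::-1],None,fx=4,fy=4))
R=sel(p,W,A,[180,90,255],[(.42,.6),(-.13,.17),(.138,.158)]); print(line(R))
p,W=cloud("top"); cv2.imwrite("pics/t3.png",cv2.resize(p[110:270,200:360,::-1],None,fx=3.7,fy=3.7))
for s in ((-.105,-.065),(.065,.105)):
  R=sel(p,W,A,[180,90,255],[(.42,.6),s,(.138,.158)]); print("rail",s,len(R) and R.mean(0))
R=sel(p,W,A,[180,90,255],[(.42,.6),(-.15,.15),(.165,.205)]); print("roof",line(R))
```

```text
[-0.13763569 -0.11843894 -2.64665945] 12.9583
(181, array([0.5238, 0.0011]), np.float64(0.138), np.float64(0.149), np.float64(0.158), 'yaw of line deg', np.float64(90.7), 'len', np.float64(0.213))
rail (-0.105, -0.065) 0
rail (0.065, 0.105) [0.51264713 0.08532065 0.1500463 ]
roof (2, array([ 0.4914, -0.0096]), np.float64(0.167), np.float64(0.1767), np.float64(0.186), 'yaw of line deg', np.float64(86.0), 'len', np.float64(0.082))
```

View pics/s3.png

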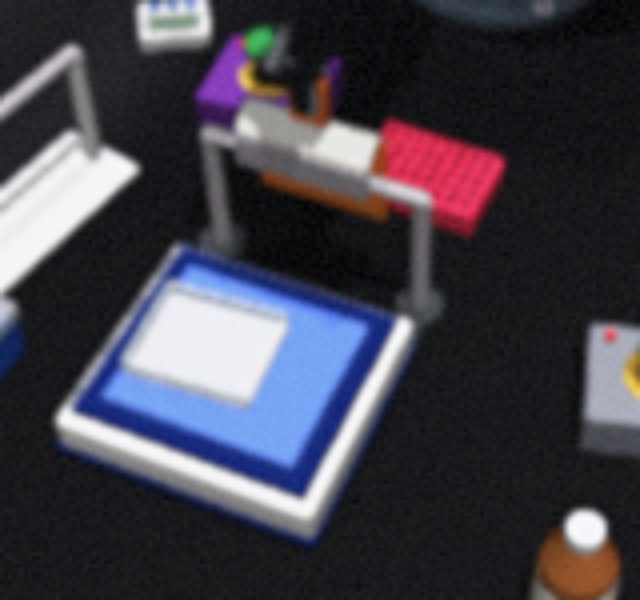

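The shield is over the rail at (310,160), lip on the viewer side and panel on the robot side, parallel to the rail. I'll lower it with a force check.

Run:
```python
from h import *
z=.215
m.move_l([.511,.001,.183],max_speed=.08)
for z in (.180,.178,.176,.174,.172,.170):
    m.move_l([.511,.001,z],max_speed=.05); f=m.current_force(); print(z,f.round(1) if hasattr(f,'round') else f)
    if f[2]>1.5: break
m.set_gripper(.35); print(m.current_force(),m.current_time())
m.move_l([.511,.001,.26],max_speed=.12)
p,W=cloud("scene"); cv2.imwrite("pics/s4.png",cv2.resize(p[150:300,150:310,::-1],None,fx=4,fy=4))
T=sel(p,W,[4,160,120],[18,255,255],[(.46,.56),(-.1,.1),(.165,.23)]); print(line(T)) 
p,W=cloud("wrist","w4")
T=sel(p,W,[4,160,120],[20,255,255],[(.46,.56),(-.1,.1),(.165,.23)]); print(line(T)) 
print(m.current_time())
```

```text
0.18 [-0.1 -0.5 -2.6]
0.178 [-0.5  0.2 -2.3]
0.176 [-0.5 -0.4 -2.6]
0.174 [ 2.   1.  -1.5]
0.172 [-1.4  1.2 10.9]
[ 0.35102988 -0.91873869 -0.20340692] 15.1833
(84, array([0.5175, 0.0008]), np.float64(0.165), np.float64(0.1896), np.float64(0.205), 'yaw of line deg', np.float64(90.9), 'len', np.float64(0.031))
(676, array([0.5112, 0.0011]), np.float64(0.165), np.float64(0.2032), np.float64(0.205), 'yaw of line deg', np.float64(89.4), 'len', np.float64(0.033))
16.1667
```

View pics/s4.png

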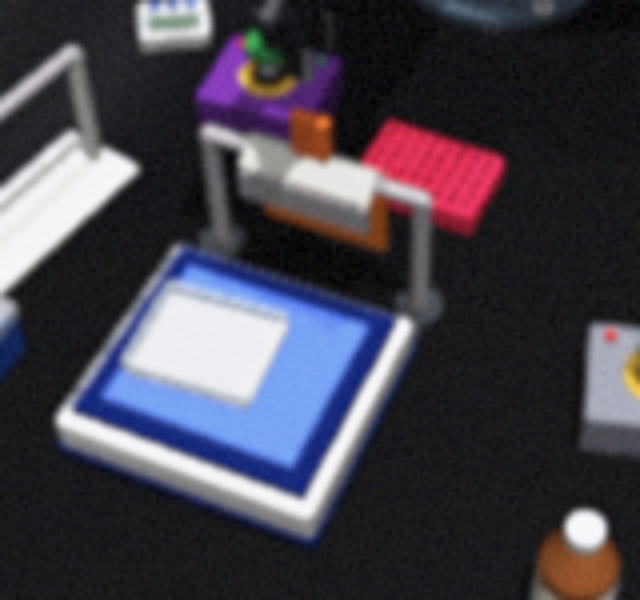

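The shield hangs level and centred at (310,180) with its tab free. Next is the plunger, starting with a measurement from above.

Run:
```python
from h import *
m.move_l([.511,.001,.33],max_speed=.2)
m.move_l([.48,.3245,.30],max_speed=.2)
m.set_gripper(0.0,60)
p,W=cloud("wrist","w5")
G=sel(p,W,[45,100,40],[85,255,255],[(.5,.6),(.27,.38),(.088,.12)])
print(line(G),(G.min(0)+G.max(0))/2, np.median(G,0),m.current_grip_width(),m.current_time())
```

```text
(858, array([0.5427, 0.3272]), np.float64(0.089), np.float64(0.0974), np.float64(0.1), 'yaw of line deg', np.float64(131.3), 'len', np.float64(0.043)) [0.54276976 0.32717017 0.0940787 ] [0.54211556 0.3280564  0.09735417] -0.0023004872442346884 18.8917
```

View pics/w5.png

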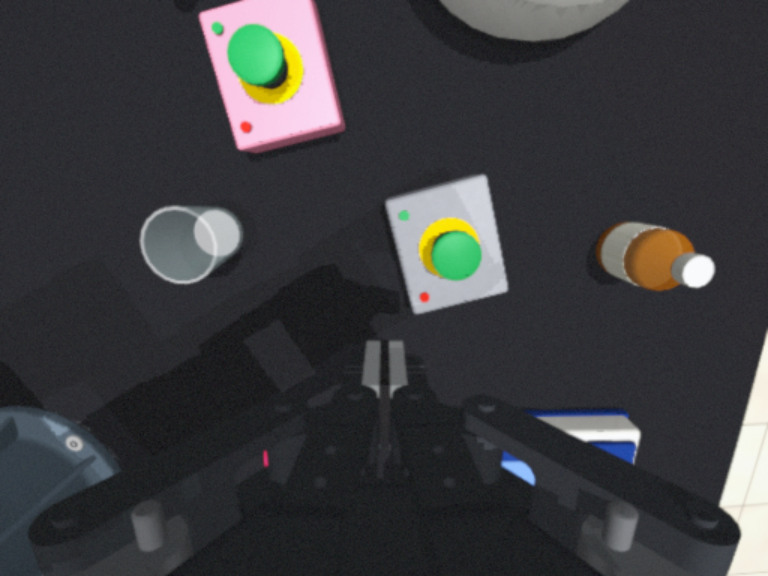

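The grey box is at (447,245), plunger at (457,255). I'll press it by force and position.

Run:
```python
from h import *
def F(n=6):
    v=[]
    for _ in range(n): v.append(m.current_force()[2]); m.dwell(.02)
    return np.mean(v)
x,y=.543,.326
m.move_l([x,y,.2],max_speed=.15); m.move_l([x,y,.108],max_speed=.08); m.dwell(.2)
f0=F(); print("f0",f0)
L=[]
for z in np.arange(.104,.0895,-.001):
    m.move_l([x,y,z],max_speed=.02); f=F()-f0; e=m.current_ee_pos()[2]; L.append((e,f)); print(round(z,4),round(e,5),round(f,2))
    if f>4.2: break
print(m.current_time())
```

```text
f0 -0.07760231607232833
0.104 0.10397 -0.02
0.103 0.10298 -0.22
0.102 0.10199 0.09
0.101 0.10101 0.41
0.1 0.10001 0.38
0.099 0.09897 0.06
0.098 0.09799 0.39
0.097 0.09713 0.95
0.096 0.09607 1.8
0.095 0.09505 2.22
0.094 0.09403 2.73
0.093 0.09303 2.9
0.092 0.09203 2.82
0.091 0.09103 3.41
0.09 0.09003 3.44
26.7833
```

Run:
```python
from h import *
x,y=.543,.326
for z in (.088,.0865,.0855,.0848):
    m.move_l([x,y,z],max_speed=.02); m.dwell(.1)
    f=np.mean([(m.current_force()[2],m.dwell(.02))[0] for _ in range(10)]); print(z,m.current_ee_pos()[2].round(5),f.round(2)+.08)
for c in ("top","scene","wrist"):
    p,W=cloud(c,"e_"+c); G=sel(p,W,[45,100,40],[85,255,255],[(.5,.6),(.27,.38),(.065,.12)])
    print(c,len(G),np.percentile(G[:,2],[10,50,75,90]).round(4) if len(G) else "")
m.dwell(.5);print(m.current_time())
```

```text
0.088 0.08806 4.3100000000000005
0.0865 0.08657 4.78
0.0855 0.08555 5.07
0.0848 0.08488 5.29
top 0 
scene 84 [0.0775 0.0826 0.0842 0.0867]
wrist 2213 [0.0816 0.0848 0.0854 0.0859]
29.5
```

View pics/e_scene.png

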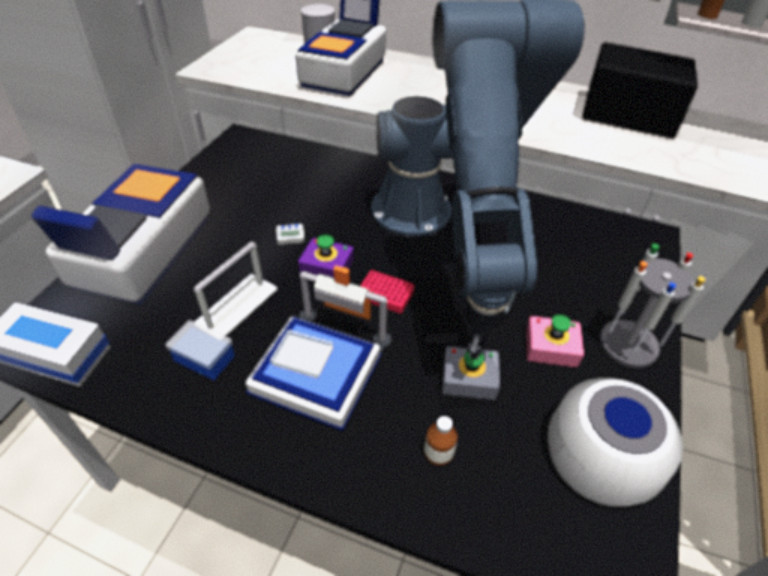

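The shield is still hanging at (343,290), the plunger is about half-way down at (475,360), and nothing else has moved. Position says about 12 mm and force about 11 mm, so I'll go 0.5 mm deeper, hold and hand in.

Run:
```python
from h import *
m.move_l([.543,.326,.0843],max_speed=.02)
m.dwell(4.0); print(m.current_ee_pos(),m.current_force(),m.current_time())
print(m.sign_off())
```

```text
[0.54302465 0.32598619 0.08434176] [0.93287325 0.03021147 5.50952066] 33.75
the job is handed in; nothing more can be done
None
```

The amber shield hangs released on the viewer's rail, the green plunger was held about half-way down (about 12 mm, 5.5 N) for over 4 s and is still held, and the job was handed in at 33.75 s.

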